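Check the food warmer with the contact thermometer

ROBOT

A 7-joint arm with a two-finger parallel gripper is mounted at the origin on the work surface. World frame = base frame: x ahead of the robot, y to its left, z up, the work surface at z = 0. Lengths are in m, angles in rad, forces in N, time in s.
With the tool pointing down it reaches from about 0.425 to 0.875 m from the base axis. Payload 4.7 kg.
Tool frame: the origin (TCP) lies midway between the tips of the shut fingers; the grasp point (between the pads) lies 19 mm behind it; z points along the fingers, y is the direction in which the jaws open and shut (so a half turn about z gives the same grasp; the last joint's range is limited). The gripper opens to 87 mm and grips with 3 to 60 N. Pads are 19 mm wide; open, the fingers measure 117 mm over their backs; the gripper's body (75 mm by 190 mm) begins 51 mm behind the grasp point.
Start: joints at [1.128, 0.321, -0.07, 1.45, 0.023, 1.371, -0.057], TCP at [0.287, -0.583, 0.223] pointing down, gripper open.
Joint ranges: [-2.86, 2.86], [-0.3, 2.09], [-1.38, 1.24], [0.06, 2.45], [-1.56, 4.7], [0.09, 2.05], [-2.69, 2.69]. Speed limits (rad/s): [2.57, 2.57, 3.14, 3.14, 3.14, 3.14, 3.14].

INTERFACE

Orientations are given as a rotation vector (axis times angle).
In Python, from bench import * gives the robot as it stands. The module is installed in compiled form; this text tells all that it offers.
- The arm moves only by the tool play_rows, never from a script. Its argument "series" is one flat list of numbers, 7 for each row, row after row: the opening in per cent of the stroke, from 0 (shut) to 100 (fully open), then the shift along the tool's x, y, z in m, then the turn, a rotation vector about the tool's x, y, z in degrees. In form: [fingers, tx, ty, tz, rx, ry, rz, fingers, tx, ty, tz, rx, ry, rz, ...]. A call has 1 to 10 rows; each row is the pose to reach, as a shift and turn from the pose commanded when the call began, along the tool's axes at that moment; what a row does not reach only later rows make up. A row lasts 1/12 s, in which the tool goes at most 41.7 mm and 7.16 degrees, less where a joint would pass 70% of its speed; a pose out of reach is approached as far as the arm can. A call with a gripper value outside its range is refused whole. The fingers move at their own pace and stop on an object; "force" is the grip in N (left out, the last holds). Time passes only in rows, so rows that repeat a pose let the fingers close. It gives the time, the measured TCP pose, the force and the opening at its end, in the units of the state.
- get_state(): the state, without advancing time (a new reading comes with each control period).
- get_image(name): name is "scene" or "top" or "wrist"; returns a dict with "frame" (420x560x3 uint8, red, green, blue), "fx", "fy", "cx", "cy" (pixels), "R" (3x3) and "t" (3): a world point X has camera coordinates R X + t. Camera axes: x right, y down, z forward; pixel columns grow to the right and rows downward; lengths in m; the calibration is good to about 2 mm. A picture is of the moment at which its call begins. There is no depth.
- close_job(): hands the job in, once; it reports no verdict.
The state is a dict: "time": time; "joint_positions": joint angles; "qd": joint speeds; "joint_torque": joint torques, N m; "position": TCP position; "tool_rot": TCP orientation; "ft_force": force on the tool from outside, world axes, zero at the start; "torque": the same for the moment, N m; "grip_width": opening from 0.0 (shut) to 1.0 (fully open).
Only numpy, scipy, OpenCV 4.12 (cv2) and the standard library are available. Lean on these libraries where they do the work, as an engineer would, in place of code of your own. Each camera call takes 0.05 s, during which the arm holds its last target.

TASK

Push the food warmer's door shut until it snaps home on its catch. Then take the dial thermometer out of its white stand and hold it upright with its spring tip on the middle of the orange disc on the warmer's roof, pressing gently so that the tip is pushed about halfway in. Finish while still holding it there, and leave the shakers, the squeeze bottle and the chopstick can alone.

Things in the scene. Friction and masses are not known exactly. Their poses are not given: they have to be found in the camera images.
- warmer_top (a point): Centre of the flat steel roof of the warmer, a fixed steel box 260 mm deep (its x) x 280 wide (its y) x 200 tall on the counter; its front, with the door, is its -x side and looks roughly to the robot; y points to the left as the robot sees it, z up. The roof is clear but for two discs.
- door (a joint): Opening angle of the door, rad: 0 = shut, seated on the catch; it starts partly open and grows to at most 1.6 as the door swings out to the robot. It stays where it is left (damped; friction 0.1 N m). A sprung roller catch resists from about 0.06 to 0.025 rad with some 5 N at the free edge; only from 0.016 on it draws the door shut by itself and keeps it there; rigid stop at 0.
- door_hinge (a point): Point on the door's vertical hinge axis, at the warmer's front left edge, 120 mm above the counter; the frame turns with the door: z up, the door runs 280 mm from it along -y, and its outer face lies 18 mm to -x and looks to -x. The door is black-framed with a window, 18 mm thick, from 47 to 194 mm above the counter.
- door_push (a point): Point on the door's outer face near its upper free corner, 240 mm from the hinge and 164 mm above the counter: a clear place to push, along this frame's +x (axes as door_hinge). A horizontal steel bar handle stands out 30 mm low on the same face, 61 mm above the counter, from 60 to 180 mm from the hinge.
- stand_hole0 (a point): Middle of the mouth of the hole in the thermometer stand, a fixed white block 60 x 60 mm and 65 mm high with the upright hole in its top; the hole is 16 mm wide and 58 mm deep.
- probe_grip (a point): The dial thermometer, upright in the stand at the start: point on its axis, 40 mm above the lower shoulder of its round black handle; the shoulder rests on the stand's top. z points along it from tip to dial. Handle 26 mm diameter, 60 mm long; on it a dial head, 34 mm diameter, its top 28 mm above this point. About 0.13 kg.
- probe_tip (a point): Flat end of the thermometer's brass spring tip (8 mm diameter), on its axis, 86 mm below probe_grip while fully out. Between the handle's shoulder and the tip is a shaft of 11 mm diameter, 30 mm long. Lift the thermometer 50 mm to clear the stand.
- tip (a joint): How far the spring tip is pushed in, m: 0 = fully out, 0.012 = fully in. The push starts at 1 N and grows by 0.4 N per mm (about 3.4 N at half-way).
- pad_orange_spot (a point): Middle of the top of the ORANGE disc on the warmer's roof, marked by a small black dot: where the tip must be held. Fixed disc 36 mm diameter, 3 mm thick, its top 203 mm above the counter, lying flat, in the front part of the roof. It and the blue disc may be either way round.
- pad_blue_spot (a point): Middle of the top of the BLUE disc, of the same size: not the one to measure.
- shaker_a: A steel seasoning shaker, loose, to be left alone; origin under its middle, z up. 52 mm diameter, 115 mm tall.
- shaker_b: A second steel seasoning shaker, loose, to be left alone; origin under its middle, z up. 52 mm diameter, 115 mm tall.
- sauce: A yellow squeeze bottle with a pointed cap, loose, to be left alone; origin under its middle, z up. 60 mm diameter, 165 mm tall.
- chopsticks: A dark square can of chopsticks, loose, to be left alone; origin under its middle, z up. 70 x 70 mm, 100 mm high, sticks to about 155 mm.
Not all that is in view belongs to the job. Of the things that look like the part that bears stand_hole0, take the one that is farthest from the robot's base at the start.

How it is judged:
By the outcome, as a careful person would: the job done as asked, in the order asked, and still so for the second after the job is handed in, while the arm keeps its last pose, push and grip.
It also fails if it takes over 53 s, if anything falls off the work surface, if the arm or the gripper's body presses on something with over 40 N, if the wrist force passes 120 N, or if a joint passes its speed limit or range.

## Working session

There is one attempt and no reset: what is moved stays moved. The work goes in short steps, Python scripts to look and compute and a tool call to move; the robot and the scene stay as the last step left them, time stands still between calls to the robot, and variables do not carry over. Pictures are saved under pics/ and viewed, and the job is handed in when it is done.

Besides the shell and the picture viewer there is one more tool, called after "Call:" by a JSON object that holds its "name" and its "arguments", one argument or row to a line. play_rows: Moves the arm, as the interface text tells. Its arguments: {"type":"object","properties":{"series":{"type":"array"},"force":{"type":"number"}},"required":["series"]}

```bash
mkdir -p pics
python3 - <<'E'
from bench import *
import cv2,numpy as np,pickle
s=get_state();print({k:np.round(v,3).tolist() for k,v in s.items()})
for n in ["scene","top","wrist"]:
    im=get_image(n);pickle.dump(im,open(f'pics/{n}0.pkl','wb'))
    cv2.imwrite(f'pics/{n}0.png',np.ascontiguousarray(im['frame'][:,:,::-1]));R=np.array(im['R']);t=np.array(im['t'])
    print(n,im['fx'],im['fy'],im['cx'],im['cy'],np.round(R,4).tolist(),np.round(-R.T@t,3))
E
```

```text
{'time': 0.0, 'joint_positions': [1.128, 0.322, -0.07, 1.452, 0.023, 1.371, -0.057], 'qd': [0.001, -0.001, 0.001, 0.001, -0.001, 0.003, 0.0], 'joint_torque': [-0.0, -49.128, -0.404, -31.253, -0.064, 0.044, 0.0], 'position': [0.286, -0.583, 0.221], 'tool_rot': [-3.058, -0.711, 0.001], 'ft_force': [0.329, -0.929, -0.787], 'torque': [-0.012, -0.015, -0.025], 'grip_width': 0.997}
scene 501.3240823400346 501.3240823400346 284.43434588075064 202.50160943401033 [[0.0632, 0.9978, -0.0178], [0.773, -0.0603, -0.6315], [-0.6312, 0.0261, -0.7752]] [ 1.341 -0.015  1.154]
top 385.2694052389648 385.2694052389648 284.5453478236615 213.37507925945968 [[0.0265, -0.9996, -0.0092], [-0.9927, -0.0253, -0.118], [0.1177, 0.0122, -0.993]] [ 0.416 -0.007  1.111]
wrist 322.8528223358416 322.8528223358416 275.0566288012528 205.85903556286635 [[0.441, -0.8975, -0.0019], [-0.8693, -0.4276, 0.248], [-0.2234, -0.1077, -0.9688]] [ 0.347 -0.555  0.385]
```

View pics/scene0.png

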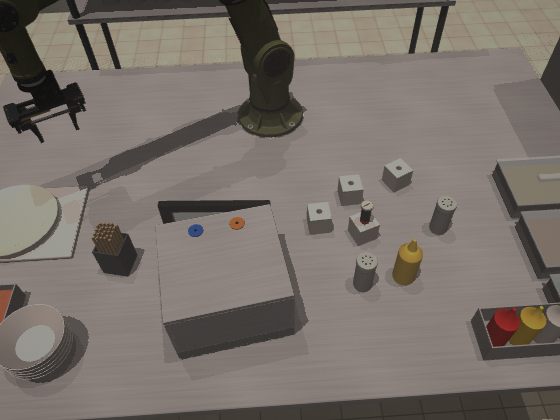

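View pics/top0.png

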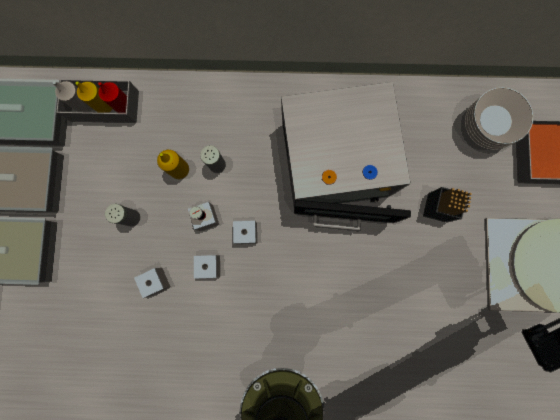

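View pics/wrist0.png

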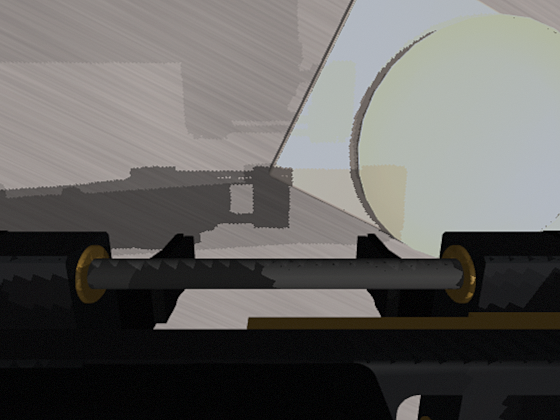

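```bash
cat > h.py <<'E'
import numpy as np,pickle,cv2
from bench import *
def ld(n): 
    d=pickle.load(open(f'pics/{n}.pkl','rb'));return d
def ray(im,u,v):
    R=np.array(im['R']);t=np.array(im['t']);d=R.T@np.array([(u-im['cx'])/im['fx'],(v-im['cy'])/im['fy'],1.]);return -R.T@t,d
def onz(im,u,v,z):
    o,d=ray(im,u,v);return o+d*(z-o[2])/d[2]
def proj(im,X):
    c=np.array(im['R'])@np.array(X)+np.array(im['t']);return im['fx']*c[0]/c[2]+im['cx'],im['fy']*c[1]/c[2]+im['cy']
def crop(im,x0,y0,x1,y1,k,name):
    c=cv2.resize(np.ascontiguousarray(im['frame'][y0:y1,x0:x1,::-1]),None,fx=k,fy=k,interpolation=cv2.INTER_CUBIC);cv2.imwrite(f'pics/{name}.png',c)
def snap(n,name):
    im=get_image(n);im={k:np.array(v) for k,v in im.items()};pickle.dump(im,open(f'pics/{name}.pkl','wb'));cv2.imwrite(f'pics/{name}.png',np.ascontiguousarray(im['frame'][:,:,::-1]));return im
E
python3 - <<'E'
from h import *
a=ld('top0')
crop(a,130,180,270,300,5,'c1');crop(a,270,70,430,240,4.0,'c2')
b=ld('scene0');crop(b,290,150,470,300,4,'c3');crop(b,140,180,310,360,3.3,'c4')
E
```

```text
(no output)
```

View pics/c1.png

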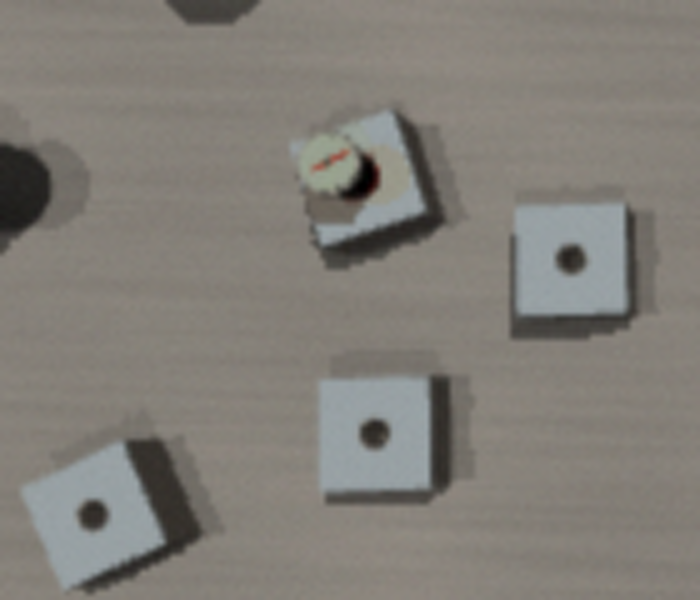

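View pics/c2.png

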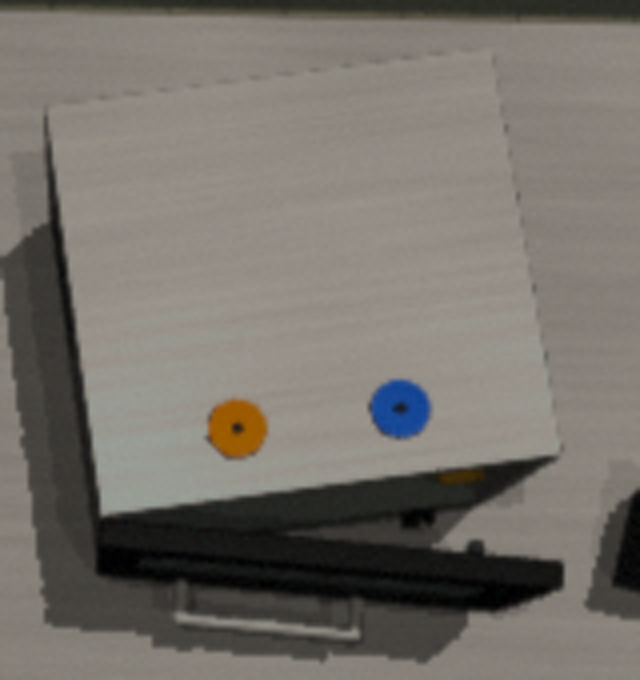

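View pics/c3.png

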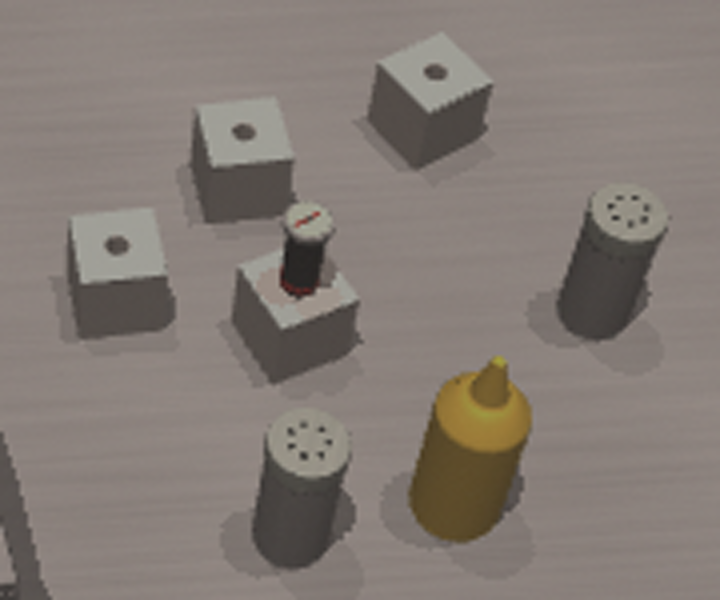

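View pics/c4.png

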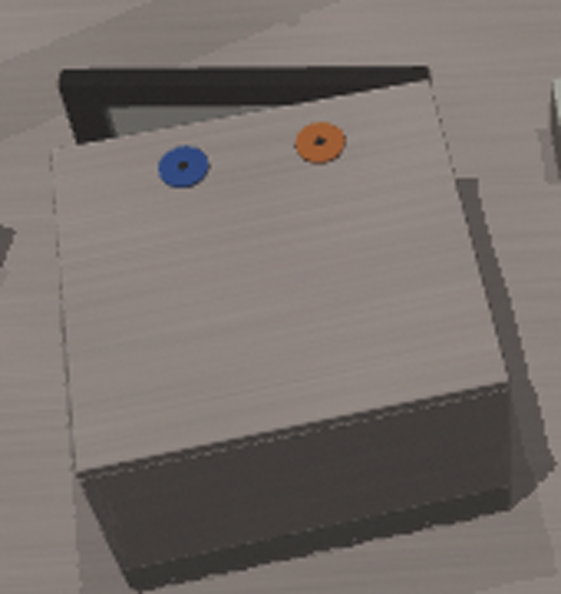

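Run:
```python
from h import *
a=ld('top0');b=ld('scene0')
f=lambda p,k,o:((p[0]+.5)/k+o[0]-.5,(p[1]+.5)/k+o[1]-.5)
P=lambda im,p,k,o,z:np.round(onz(im,*f(p,k,o),z),4)
c1=(5,(130,180));c2=(4,(270,70));c3=(4,(290,150));c4=(3.3,(140,180))
print('dial',P(a,(329,164),*c1,.133),P(b,(308,222),*c3,.133))
for p in [(291,143),(391,110),(427,211),(322,247)]: print('stand top',P(a,p,*c1,.065))
for p in [(237,278),(275,250),(358,298),(283,326)]: print('stand sc',P(b,p,*c3,.065))
for p in [(571,259),(375,433),(93,515)]: 
  q=P(a,p,*c1,.065);print('other hole',q,np.hypot(*q[:2]))
for p in [(47,104),(494,52),(560,455),(100,517)]: print('roof top',P(a,p,*c2,.2))
for p in [(52,148),(430,82),(508,382),(77,474)]: print('roof sc',P(b,p,*c4,.2))
print('orange',P(a,(237,428),*c2,.203),P(b,(320,142),*c4,.203)); print('blue',P(a,(400,408),*c2,.203),P(b,(184,167),*c4,.203))
print('doortop sc',P(b,(60,72),*c4,.194),P(b,(428,67),*c4,.194),P(b,(62,85),*c4,.194))
print('doortop top',P(a,(563,563),*c2,.194),P(a,(563,585),*c2,.194),P(a,(100,548),*c2,.194))
print('shaker/sauce/can sc', P(b,(307,438),*c3,.115),P(b,(627,212),*c3,.115),P(b,(498,362),*c3,.165), P(a,(449*4-270*4,190*4-70*4),*c2,.13))
```

```text
dial [0.5282 0.2335 0.133 ] [0.5352 0.2325 0.133 ]
stand top [0.5471 0.2718 0.065 ]
stand top [0.5668 0.2177 0.065 ]
stand top [0.5115 0.1952 0.065 ]
stand top [0.4904 0.2516 0.065 ]
stand sc [0.5262 0.1929 0.065 ]
stand sc [0.5043 0.2223 0.065 ]
stand sc [0.5492 0.2715 0.065 ]
stand sc [0.5684 0.2176 0.065 ]
other hole [0.4873 0.1155 0.065 ] 0.5008008985614942
other hole [0.3907 0.2175 0.065 ] 0.447160754091859
other hole [0.3431 0.367  0.065 ] 0.5024008459387782
roof top [0.8162 0.0199 0.2   ]
roof top [ 0.856  -0.2557  0.2   ]
roof top [ 0.6035 -0.2934  0.2   ]
roof top [ 0.5591 -0.0189  0.2   ]
roof sc [ 0.6079 -0.2936  0.2   ]
roof sc [ 0.5679 -0.0185  0.2   ]
roof sc [0.8207 0.0206 0.2   ]
roof sc [ 0.8653 -0.2526  0.2   ]
orange [ 0.6146 -0.0997  0.203 ] [ 0.6196 -0.0999  0.203 ]
blue [ 0.6292 -0.1971  0.203 ] [ 0.6345 -0.1968  0.203 ]
doortop sc [ 0.5317 -0.2964  0.194 ] [ 0.5484 -0.0194  0.194 ] [ 0.5445 -0.2937  0.194 ]
doortop top [ 0.5391 -0.2963  0.194 ] [ 0.5259 -0.2962  0.194 ] [ 0.5412 -0.0194  0.194 ]
shaker/sauce/can sc [0.6884 0.2081 0.115 ] [0.5289 0.4484 0.115 ] [0.6753 0.3194 0.165 ] [ 0.6041 -0.4152  0.13  ]
```

```bash
cat >> h.py <<'E'
from scipy.spatial.transform import Rotation as Ro
def to(p,yaw_deg):
    s=get_state();R=Ro.from_rotvec(s['tool_rot']);p0=np.array(s['position'])
    T=Ro.from_euler('z',yaw_deg,degrees=True)*Ro.from_euler('x',180,degrees=True)
    print('t',round(s['time'],2),'pos',np.round(p0,4),'yaw',np.round((R.as_matrix()[:,0]),3),'F',np.round(s['ft_force'],1),'g',round(float(s['grip_width']),3))
    print('shift',np.round(R.inv().apply(np.array(p)-p0),4),'turn',np.round((R.inv()*T).as_rotvec(degrees=True),2))
E
python3 -c "
from h import *
to([.485,-.265,.2],9.3)"
```

```text
t 0.15 pos [ 0.2865 -0.583   0.2217] yaw [ 0.897  0.441 -0.   ] F [-0.8  0.6 -0.4] g 0.998
shift [ 0.3185 -0.1978  0.022 ] turn [-0.09  0.02 16.88]
```

Call:
{"name": "play_rows", "arguments": {
  "series": [0,0.3185,-0.198,0,0,0,16.9,0,0.3185,-0.198,0,0,0,16.9,0,0.3185,-0.198,0,0,0,16.9,0,0.3185,-0.198,0,0,0,16.9,0,0.3185,-0.198,0,0,0,16.9,0,0.3185,-0.198,0,0,0,16.9,0,0.3185,-0.198,0,0,0,16.9,0,0.3185,-0.198,0,0,0,16.9,0,0.3185,-0.198,0,0,0,16.9,0,0.3185,-0.198,0,0,0,16.9],
  "force": 30
}}

```text
time: 0.98
position: [0.4904, -0.2547, 0.2227]
tool_rot: [-3.125, -0.275, -0.005]
ft_force: [1.0, 0.9, 0.5]
grip_width: 0.323
```

```bash
python3 -c "
from h import *
to([.488,-.262,.157],9.3)
snap('top','top1')"
```

```text
t 0.98 pos [ 0.4904 -0.2547  0.2227] yaw [0.985 0.175 0.004] F [1.  0.9 0.5] g 0.323
shift [-0.0039  0.007   0.0657] turn [-0.25 -0.22  0.77]
```

View pics/top1.png

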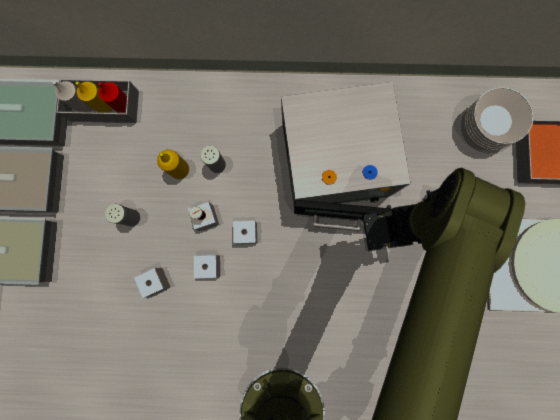

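Call:
{"name": "play_rows", "arguments": {
  "series": [0,0,0,0.033,0,0,0,0,0,0,0.066,0,0,0,0,0,0,0.066,0,0,0,0,0,0,0.066,0,0,0,0,0,0,0.066,0,0,0]
}}

```text
time: 1.45
position: [0.4855, -0.2662, 0.1579]
tool_rot: [3.131, 0.252, 0.002]
ft_force: [0.9, 0.2, 0.6]
grip_width: 0.012
```

```bash
python3 -c "
from h import *
to([.583,-.259,.157],9.3)"
```

```text
t 1.45 pos [ 0.4855 -0.2662  0.1579] yaw [0.987 0.16  0.001] F [0.9 0.2 0.6] g 0.012
shift [0.0974 0.0085 0.001 ] turn [ 0.06 -0.06 -0.09]
```

Call:
{"name": "play_rows", "arguments": {
  "series": [0,0.012,0,0,0,0,0,0,0.024,0,0,0,0,0,0,0.03,0,0,0,0,0,0,0.036,0,0,0,0,0,0,0.042,0,0,0,0,0,0,0.048,0,0,0,0,0,0,0.054,0,0,0,0,0,0,0.059,0,0,0,0,0,0,0.064,0,0,0,0,0,0,0.068,0,0,0,0,0]
}}

```text
time: 2.28
position: [0.5528, -0.2541, 0.1565]
tool_rot: [-3.131, -0.254, 0.0]
ft_force: [-0.4, -0.5, 0.6]
grip_width: 0.003
```

```bash
python3 -c "
from h import *
to([.583,-.259,.157],9.3)
crop(snap('top','top2'),270,70,430,260,4,'c5')"
```

```text
t 2.28 pos [ 0.5528 -0.2541  0.1565] yaw [ 0.987  0.161 -0.   ] F [-0.4 -0.5  0.6] g 0.003
shift [ 0.029   0.0097 -0.0005] turn [-0.    0.   -0.02]
```

View pics/c5.png

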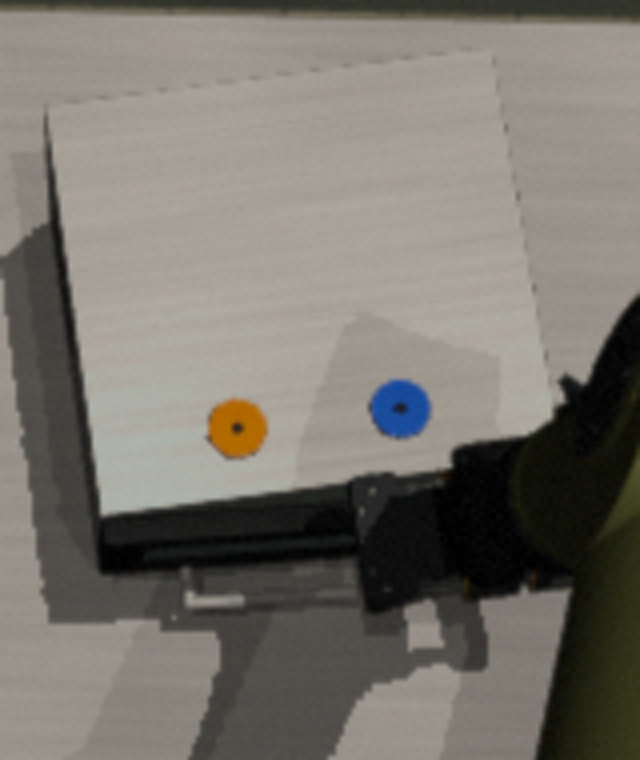

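Call:
{"name": "play_rows", "arguments": {
  "series": [0,0.003,0,0,0,0,0,0,0.006,0,0,0,0,0,0,0.009,0,0,0,0,0,0,0.011,0,0,0,0,0,0,0.013,0,0,0,0,0,0,0.015,0,0,0,0,0]
}}

```text
time: 2.83
position: [0.5674, -0.2521, 0.1565]
tool_rot: [3.131, 0.253, 0.001]
ft_force: [-0.3, -1.5, -0.1]
grip_width: 0.006
```

```bash
python3 -c "
from h import *
to([.583,-.259,.157],9.3)"
```

```text
t 2.83 pos [ 0.5674 -0.2521  0.1565] yaw [0.987 0.161 0.001] F [-0.3 -1.5 -0.1] g 0.006
shift [ 0.0143  0.0093 -0.0005] turn [ 0.02 -0.03 -0.05]
```

Call:
{"name": "play_rows", "arguments": {
  "series": [0,0.002,0,0,0,0,0,0,0.004,0,0,0,0,0,0,0.006,0,0,0,0,0,0,0.008,0,0,0,0,0]
}}

```text
time: 3.17
position: [0.5678, -0.2519, 0.1565]
tool_rot: [-3.13, -0.25, 0.024]
ft_force: [-26.0, -0.0, 14.8]
grip_width: 0.006
```

```bash
python3 -c "
from h import *
to([.583,-.259,.157],9.3)
crop(snap('scene','sc2'),130,160,320,260,4,'c6')"
```

```text
t 3.17 pos [ 0.5678 -0.2519  0.1565] yaw [ 0.987  0.159 -0.015] F [-26.   -0.   14.8] g 0.006
shift [ 0.0139  0.0094 -0.0007] turn [-0.15  0.88 -0.17]
```

View pics/c6.png

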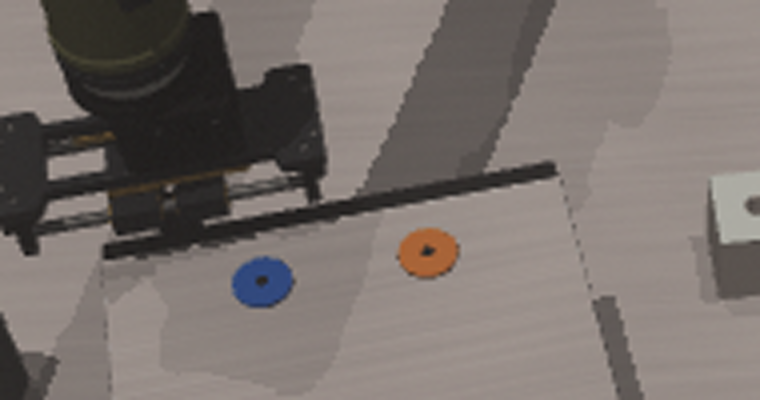

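Call:
{"name": "play_rows", "arguments": {
  "series": [0,-0.005,0,0,0,0,0,0,-0.02,0,0,0,0,0,0,-0.045,0,0,0,0,0,0,-0.045,0,-0.04,0,0,0,0,-0.045,0,-0.08,0,0,0,100,-0.045,0,-0.1,0,0,0]
}}

```text
time: 3.72
position: [0.5323, -0.2574, 0.261]
tool_rot: [3.129, 0.255, 0.009]
ft_force: [1.2, -0.5, 1.1]
grip_width: 0.031
```

```bash
python3 -c "
from h import *
to([.44,.10,.255],9.3);to([.532,.233,.255],9.3)
crop(snap('scene','sc3'),130,160,320,300,4,'c7');crop(snap('top','top3'),270,70,430,240,3.5,'c8')"
```

```text
t 3.72 pos [ 0.5323 -0.2574  0.261 ] yaw [0.987 0.162 0.006] F [ 1.2 -0.5  1.1] g 0.031
shift [-0.0333 -0.3676  0.0049] turn [ 0.15 -0.32  0.01]
t 3.72 pos [ 0.5323 -0.2574  0.261 ] yaw [0.987 0.162 0.006] F [ 1.2 -0.5  1.1] g 0.031
shift [ 0.079  -0.484   0.0052] turn [ 0.15 -0.32  0.01]
```

View pics/c7.png

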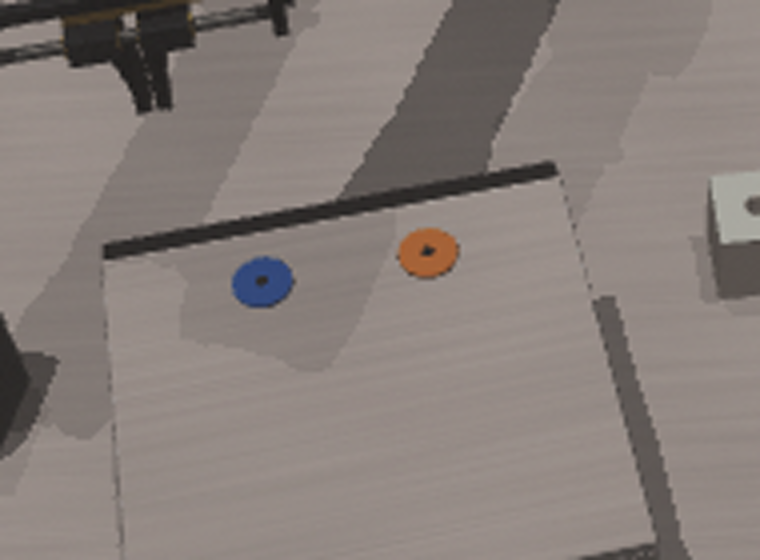

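View pics/c8.png

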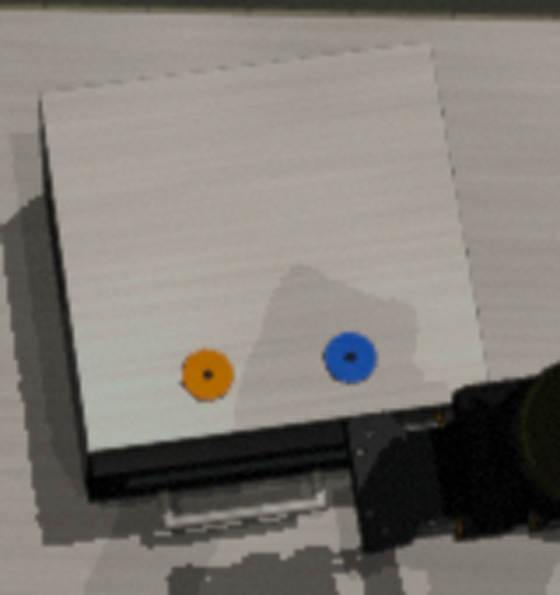

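Call:
{"name": "play_rows", "arguments": {
  "series": [100,0.079,-0.484,0,0,0,0,100,0.079,-0.484,0,0,0,0,100,0.079,-0.484,0,0,0,0,100,0.079,-0.484,0,0,0,0,100,0.079,-0.484,0,0,0,0,100,0.079,-0.484,0,0,0,0,100,0.079,-0.484,0,0,0,0,100,0.079,-0.484,0,0,0,0,100,0.079,-0.484,0,0,0,0,100,0.079,-0.484,0,0,0,0]
}}

```text
time: 4.65
position: [0.53, 0.1618, 0.2561]
tool_rot: [-3.13, -0.255, -0.001]
ft_force: [1.4, 1.0, 0.1]
grip_width: 0.848
```

```bash
python3 -c "
from h import *
to([.532,.233,.255],9.3)"
```

```text
t 4.65 pos [0.53   0.1618 0.2561] yaw [0.987 0.162 0.   ] F [1.4 1.  0.1] g 0.848
shift [ 0.0135 -0.07    0.0012] turn [-0.05 -0.02  0.02]
```

Call:
{"name": "play_rows", "arguments": {
  "series": [100,0.013,-0.06,0,0,0,0,100,0.013,-0.06,0,0,0,0,100,0.013,-0.06,0,0,0,0,100,0.013,-0.06,0,0,0,0,100,0.013,-0.06,0,0,0,0,100,0.013,-0.06,0,0,0,0]
}}

```text
time: 5.15
position: [0.5342, 0.2184, 0.2561]
tool_rot: [3.131, 0.25, -0.001]
ft_force: [-0.1, -0.1, 0.8]
grip_width: 0.998
```

```bash
python3 -c "
from h import *
to([.532,.233,.255],9.3)
w=snap('wrist','w3');snap('top','top4')
print(w['R'],proj(w,[.532,.233,.133]))"
```

```text
t 5.15 pos [0.5342 0.2184 0.2561] yaw [ 0.987  0.159 -0.001] F [-0.1 -0.1  0.8] g 0.998
shift [ 0.0002 -0.0148  0.0011] turn [ 0.05  0.03 -0.18]
[[ 1.58332464e-01 -9.87385723e-01  5.14301777e-04]
 [-9.56448874e-01 -1.53242173e-01  2.48439908e-01]
 [-2.45227206e-01 -3.98280062e-02 -9.68647174e-01]] (np.float64(257.5919179320606), np.float64(198.8553345130359))
```

View pics/w3.png

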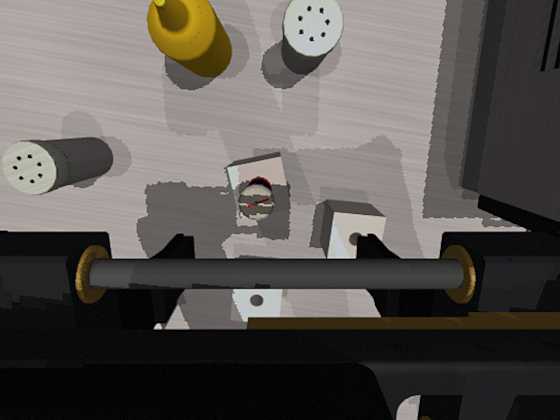

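View pics/top4.png

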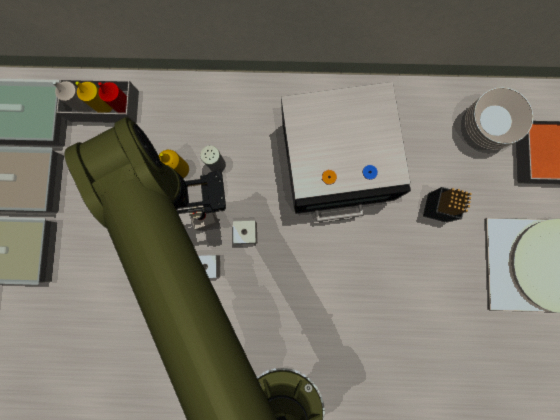

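```bash
python3 -c "
from h import *
a=ld('top4')
for z in (.26,.33,.4,.5,.6): print(z,proj(a,[.534,.218,z]))
snap('scene','sc4')
w=ld('w3')
print('dial',onz(w,257,202,.133))"
```

```text
0.26 (np.float64(188.88492074185555), np.float64(203.1483146264804))
0.33 (np.float64(180.17790460234465), np.float64(198.23293367204454))
0.4 (np.float64(169.79567229276574), np.float64(192.37184117590735))
0.5 (np.float64(150.94674880497496), np.float64(181.7310386278245))
0.6 (np.float64(124.95343628048101), np.float64(167.05700664276674))
dial [0.52899594 0.23310608 0.133     ]
```

View pics/sc4.png

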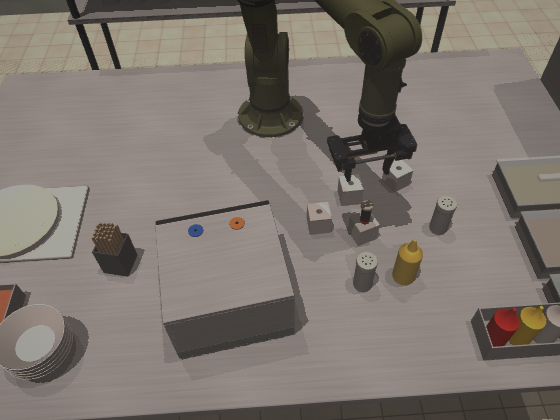

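Call:
{"name": "play_rows", "arguments": {
  "series": [100,-0.002,-0.015,0.02,0,0,0,100,-0.002,-0.015,0.05,0,0,0,100,-0.002,-0.015,0.08,0,0,0,100,-0.002,-0.015,0.08,0,0,0,100,-0.002,-0.015,0.08,0,0,0]
}}

```text
time: 5.72
position: [0.5287, 0.2334, 0.1756]
tool_rot: [3.13, 0.252, -0.005]
ft_force: [0.2, -0.3, -0.4]
grip_width: 0.999
```

```bash
python3 -c "
from h import *
to([.530,.233,.086],9.3)
w=snap('wrist','w4');print(proj(w,[.53,.233,.133]))"
```

```text
t 5.72 pos [0.5287 0.2334 0.1756] yaw [ 0.987  0.16  -0.003] F [ 0.2 -0.3 -0.4] g 0.999
shift [0.0015 0.0005 0.0896] turn [ 0.05  0.18 -0.09]
(np.float64(274.31061861842795), np.float64(224.48620207353164))
```

View pics/w4.png

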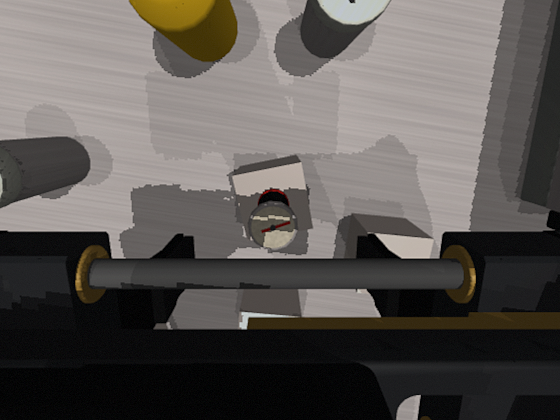

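Call:
{"name": "play_rows", "arguments": {
  "series": [100,0.001,0,0.03,0,0,0,100,0.001,0,0.06,0,0,0,100,0.001,0,0.08,0,0,0,100,0.001,0,0.089,0,0,0,100,0.001,0,0.089,0,0,0,100,0.001,0,0.089,0,0,0]
}}

```text
time: 6.27
position: [0.5316, 0.2353, 0.0894]
tool_rot: [-3.131, -0.253, -0.004]
ft_force: [-1.1, 0.2, -0.5]
grip_width: 1.0
```

```bash
python3 -c "
from h import *
to([.530,.233,.086],9.3)
w=snap('wrist','w5')"
```

```text
t 6.27 pos [0.5316 0.2353 0.0894] yaw [0.987 0.161 0.002] F [-1.1  0.2 -0.5] g 1.0
shift [-0.002   0.002   0.0034] turn [-0.03 -0.14 -0.05]
```

View pics/w5.png

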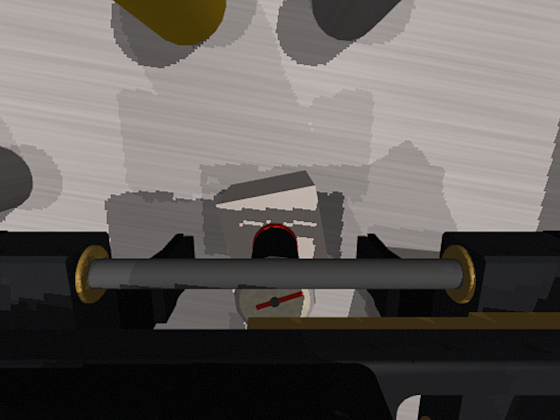

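Call:
{"name": "play_rows", "arguments": {
  "series": [100,0,0,0.003,0,0,0,40,0,0,0.003,0,0,0,10,0,0,0.003,0,0,0,10,0,0,0.003,0,0,0,10,0,0,0.003,0,0,0,10,0,0,0.003,0,0,0,10,0,0,0.003,0,0,0,10,0,0,0.003,0,0,0,10,0,0,0.003,0,0,0,10,0,0,0.003,0,0,0],
  "force": 35
}}

```text
time: 7.15
position: [0.5303, 0.2348, 0.0845]
tool_rot: [3.131, 0.254, -0.0]
ft_force: [0.1, 0.1, 0.1]
grip_width: 0.401
```

Call:
{"name": "play_rows", "arguments": {
  "series": [10,0,0,0,0,0,0,10,0,0,0,0,0,0,10,0,0,0,0,0,0]
}}

```text
time: 7.4
position: [0.5303, 0.2349, 0.0845]
tool_rot: [3.131, 0.254, -0.0]
ft_force: [0.1, -0.1, 0.1]
grip_width: 0.372
```

```bash
python3 -c "
from h import *
to([.530,.233,.086],9.3)
w=snap('wrist','w6');to([.530,.233,.086],9.3)"
```

```text
t 7.4 pos [0.5303 0.2349 0.0845] yaw [ 0.987  0.161 -0.   ] F [ 0.1 -0.1  0.1] g 0.372
shift [-0.0006  0.0018 -0.0015] turn [ 0.    0.   -0.02]
t 7.45 pos [0.5303 0.2349 0.0845] yaw [ 0.987  0.161 -0.   ] F [ 0.1 -0.5  0.4] g 0.374
shift [-0.0006  0.0018 -0.0015] turn [ 0.    0.   -0.02]
```

View pics/w6.png

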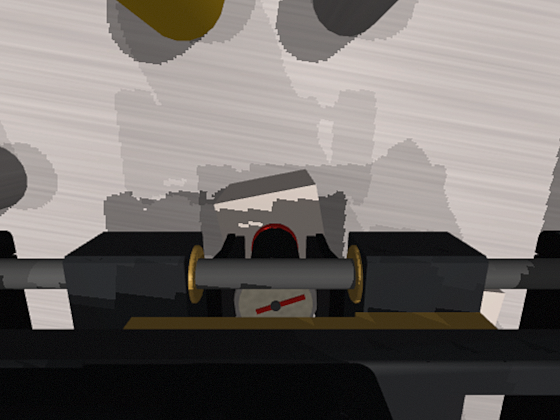

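Call:
{"name": "play_rows", "arguments": {
  "series": [10,0,0,0,0,0,0,10,0,0,0,0,0,0,10,0,0,0,0,0,0,10,0,0,0,0,0,0]
}}

```text
time: 7.78
position: [0.5303, 0.2348, 0.0845]
tool_rot: [3.131, 0.254, -0.0]
ft_force: [-0.2, 1.0, 0.0]
grip_width: 0.377
```

```bash
python3 -c "
from h import *
to([.530,.233,.086],9.3)
w=snap('wrist','w7');to([.530,.233,.086],9.3);crop(w,200,200,360,330,5,'c9')
crop(snap('scene','sc7'),310,130,450,250,5,'c10')"
```

```text
t 7.78 pos [0.5303 0.2348 0.0845] yaw [ 0.987  0.161 -0.   ] F [-0.2  1.   0. ] g 0.377
shift [-0.0006  0.0018 -0.0015] turn [ 0.    0.   -0.03]
t 7.83 pos [0.5303 0.2348 0.0845] yaw [ 0.987  0.161 -0.   ] F [-0.1  0.1 -0.5] g 0.378
shift [-0.0006  0.0017 -0.0015] turn [ 0.01  0.01 -0.03]
```

View pics/c9.png

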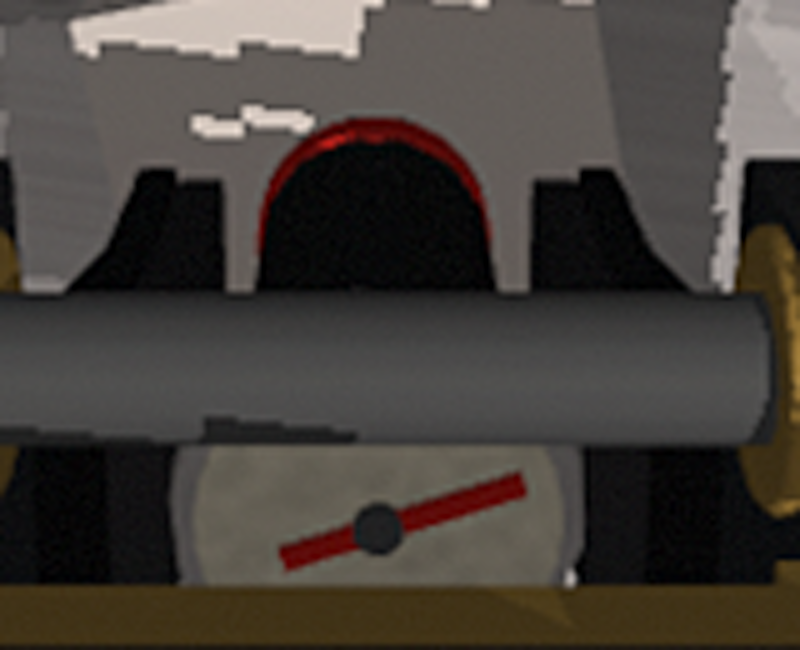

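View pics/c10.png

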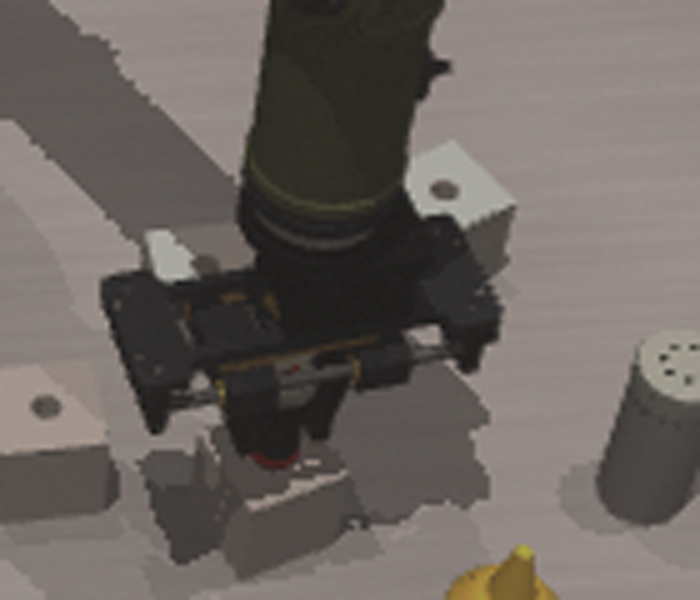

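```bash
python3 -c "
from h import *
a=ld('sc3');crop(a,130,140,215,195,9,'c11')
a=ld('sc4');crop(a,320,110,420,190,8,'c12')"
```

```text
(no output)
```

View pics/c11.png

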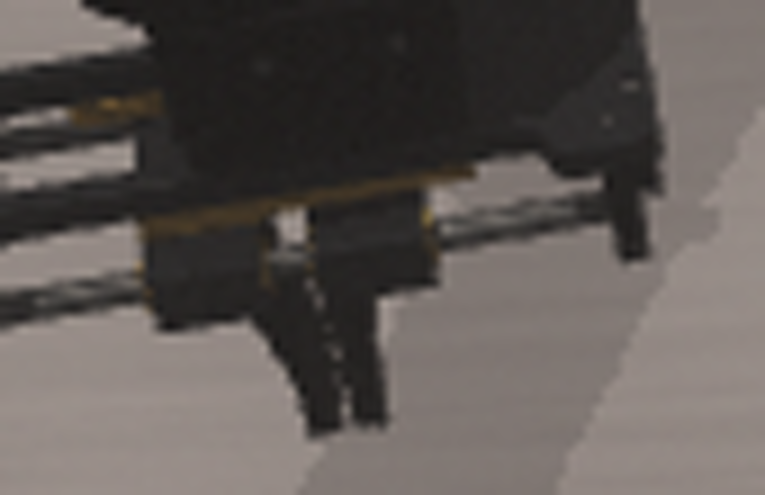

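View pics/c12.png

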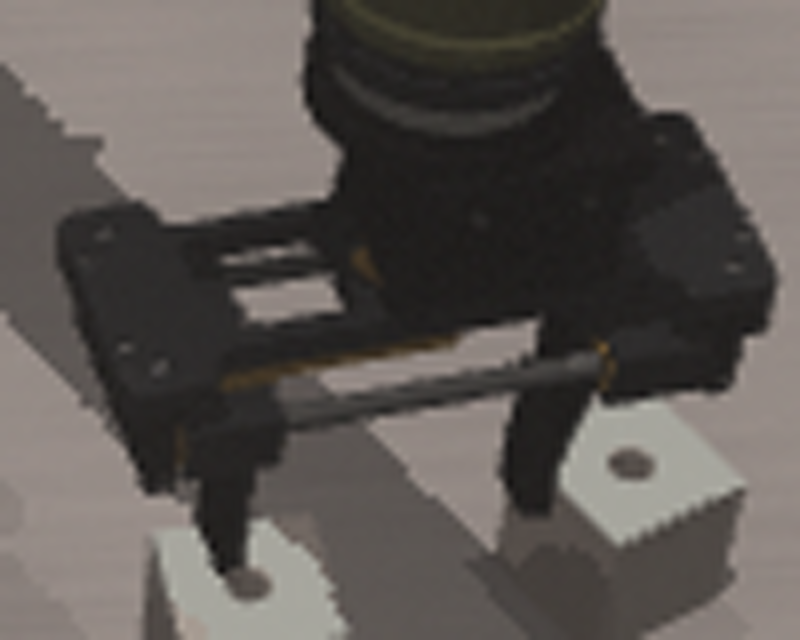

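Call:
{"name": "play_rows", "arguments": {
  "series": [60,0,0,0,0,0,0,60,0,0,0,0,0,0,60,0,0,-0.01,0,0,0,60,0,0,-0.0255,0,0,0,60,0,0,-0.0255,0,0,0,60,0,0,-0.0255,0,0,0]
}}

```text
time: 8.38
position: [0.5312, 0.2352, 0.1113]
tool_rot: [-3.131, -0.254, -0.004]
ft_force: [-0.9, -1.0, -0.7]
grip_width: 0.591
```

Call:
{"name": "play_rows", "arguments": {
  "series": [10,0,0,0,0,0,0,10,0,0,0,0,0,0,10,0,0,0,0,0,0,10,0,0,0,0,0,0,10,0,0,0,0,0,0,10,0,0,0,0,0,0,10,0,0,0,0,0,0],
  "force": 45
}}

```text
time: 8.97
position: [0.5301, 0.2347, 0.1096]
tool_rot: [3.131, 0.254, -0.001]
ft_force: [-0.6, 0.0, -0.4]
grip_width: 0.367
```

```bash
python3 -c "
from h import *
to([.530,.233,.110],9.3)
w=snap('wrist','w8');to([.530,.233,.110],9.3);crop(w,200,200,360,330,5,'c13')"
```

```text
t 8.97 pos [0.5301 0.2347 0.1096] yaw [ 0.987  0.161 -0.001] F [-0.6  0.  -0.4] g 0.367
shift [-0.0003  0.0016 -0.0004] turn [ 0.01  0.04 -0.03]
t 9.02 pos [0.5301 0.2347 0.1097] yaw [ 0.987  0.161 -0.001] F [-0.  -0.4 -1.2] g 0.369
shift [-0.0004  0.0017 -0.0003] turn [ 0.01  0.03 -0.02]
```

View pics/c13.png

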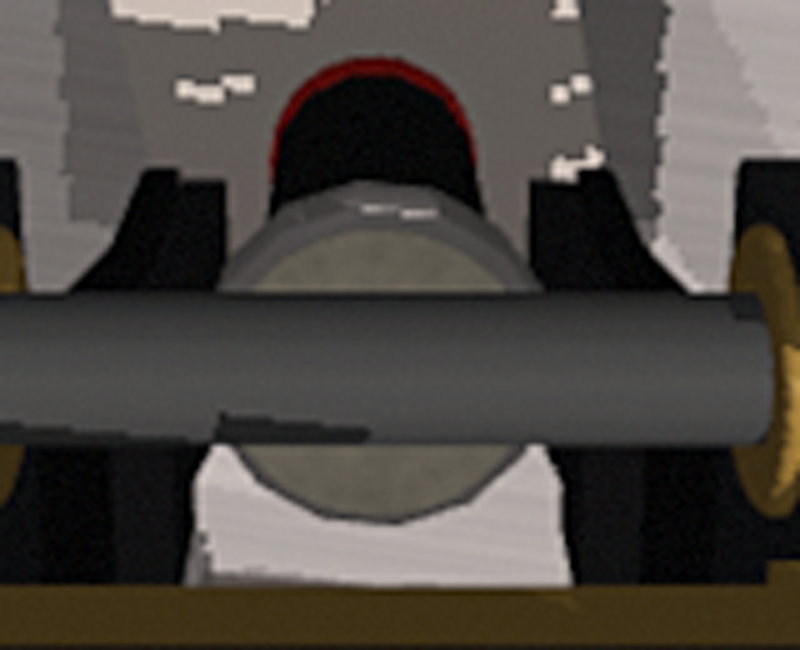

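Call:
{"name": "play_rows", "arguments": {
  "series": [10,0,0,-0.005,0,0,0,10,0,0,-0.015,0,0,0,10,0,0,-0.03,0,0,0,10,0,0,-0.05,0,0,0,10,0,0,-0.075,0,0,0,10,0,0,-0.1,0,0,0,10,0,0,-0.1,0,0,0,10,0,0,-0.1,0,0,0]
}}

```text
time: 9.68
position: [0.5314, 0.2356, 0.2126]
tool_rot: [-3.13, -0.254, -0.007]
ft_force: [-0.8, -0.3, -2.1]
grip_width: 0.371
```

```bash
python3 -c "
from h import *
to([.530,.233,.210],9.3)
w=snap('wrist','w9');crop(w,180,180,380,330,4,'c14')
crop(snap('scene','sc9'),310,100,450,250,4,'c15')
crop(snap('top','t9'),130,130,280,280,4,'c16')"
```

```text
t 9.68 pos [0.5314 0.2356 0.2126] yaw [0.987 0.161 0.004] F [-0.8 -0.3 -2.1] g 0.371
shift [-0.0018  0.0023  0.0026] turn [-0.03 -0.25 -0.02]
```

View pics/c14.png

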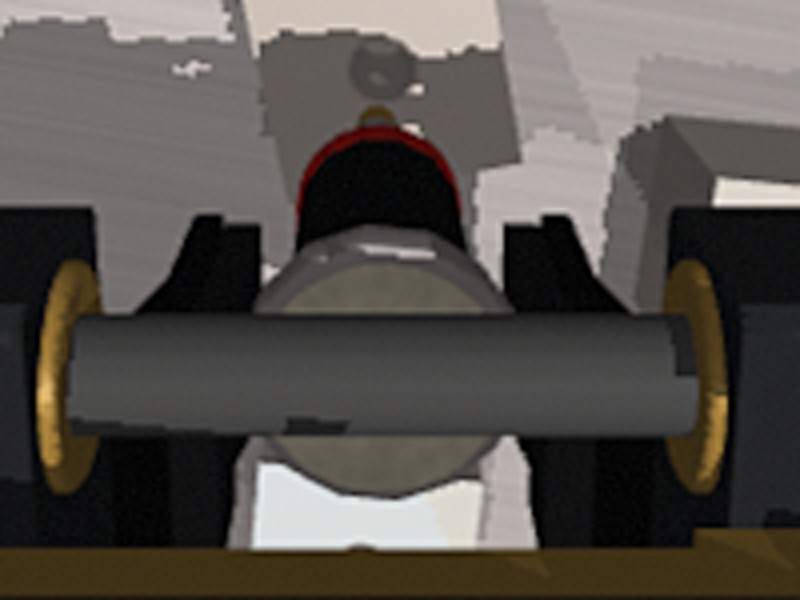

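View pics/c15.png

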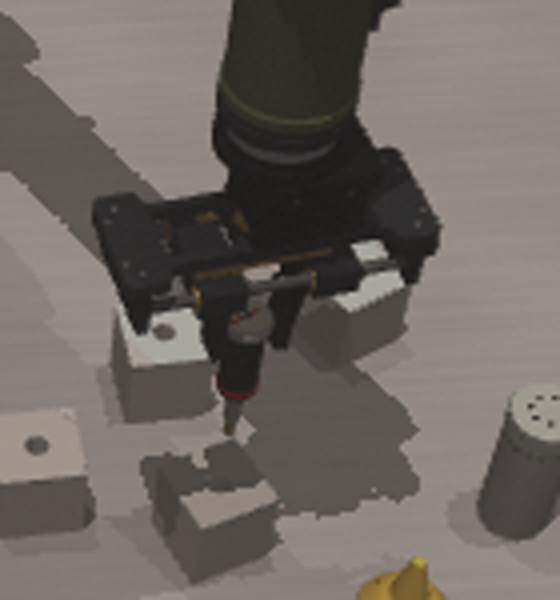

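View pics/c16.png

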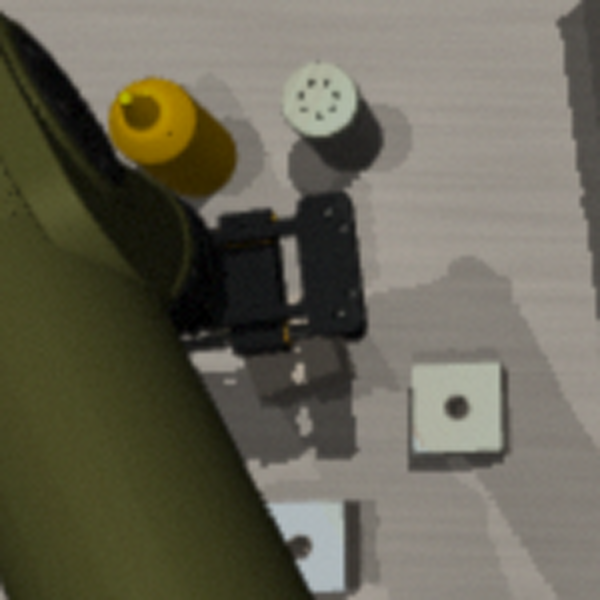

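Call:
{"name": "play_rows", "arguments": {
  "series": [10,0,0,-0.03,0,0,0,10,0,0,-0.06,0,0,0,10,0,0,-0.09,0,0,0,10,0,0.02,-0.12,0,0,0,10,0,0.05,-0.14,0,0,0,10,0.01,0.085,-0.14,0,0,0,10,0.015,0.12,-0.14,0,0,0,10,0.02,0.155,-0.14,0,0,0,10,0.025,0.19,-0.14,0,0,0,10,0.03,0.22,-0.14,0,0,0]
}}

```text
time: 10.67
position: [0.5954, 0.0194, 0.3485]
tool_rot: [3.131, 0.251, -0.004]
ft_force: [1.2, -0.4, -2.0]
grip_width: 0.364
```

```bash
python3 -c "
from h import *
to([.616,-.10,.35],9.3)"
```

```text
t 10.67 pos [0.5954 0.0194 0.3485] yaw [ 0.987  0.159 -0.003] F [ 1.2 -0.4 -2. ] g 0.364
shift [ 0.0014  0.1211 -0.0014] turn [ 0.04  0.15 -0.14]
```

Call:
{"name": "play_rows", "arguments": {
  "series": [10,0,0.03,0,0,0,0,10,0,0.06,0,0,0,0,10,0,0.09,0,0,0,0,10,0.001,0.11,0,0,0,0,10,0.001,0.12,0,0,0,0,10,0.001,0.12,0,0,0,0,10,0.001,0.12,0,0,0,0,10,0.001,0.12,0,0,0,0]
}}

```text
time: 11.33
position: [0.6156, -0.093, 0.3499]
tool_rot: [-3.129, -0.259, 0.001]
ft_force: [-0.1, 0.4, -0.5]
grip_width: 0.365
```

```bash
python3 -c "
from h import *
to([.616,-.10,.35],9.3)
w=snap('wrist','w10');crop(w,140,100,410,300,2.9,'c17')
crop(snap('scene','sc10'),130,90,310,270,4,'c18')
t=snap('top','t10')
to([.616,-.10,.35],9.3)"
```

```text
t 11.33 pos [ 0.6156 -0.093   0.3499] yaw [ 0.986  0.164 -0.   ] F [-0.1  0.4 -0.5] g 0.365
shift [-0.0007  0.007  -0.0001] turn [-0.09  0.01  0.16]
t 11.48 pos [ 0.6157 -0.0935  0.3503] yaw [0.986 0.164 0.   ] F [-0.1 -0.7 -0.6] g 0.367
shift [-0.0007  0.0065  0.0003] turn [-0.02 -0.02  0.15]
```

View pics/c17.png

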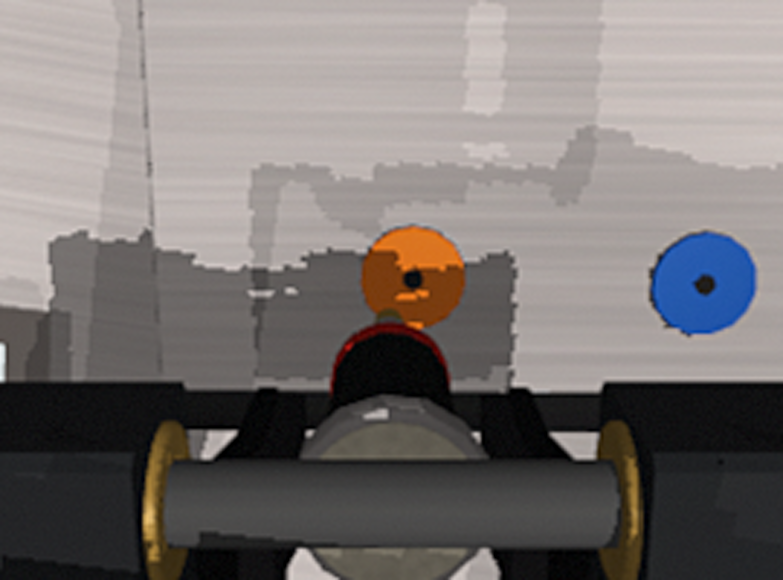

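View pics/c18.png

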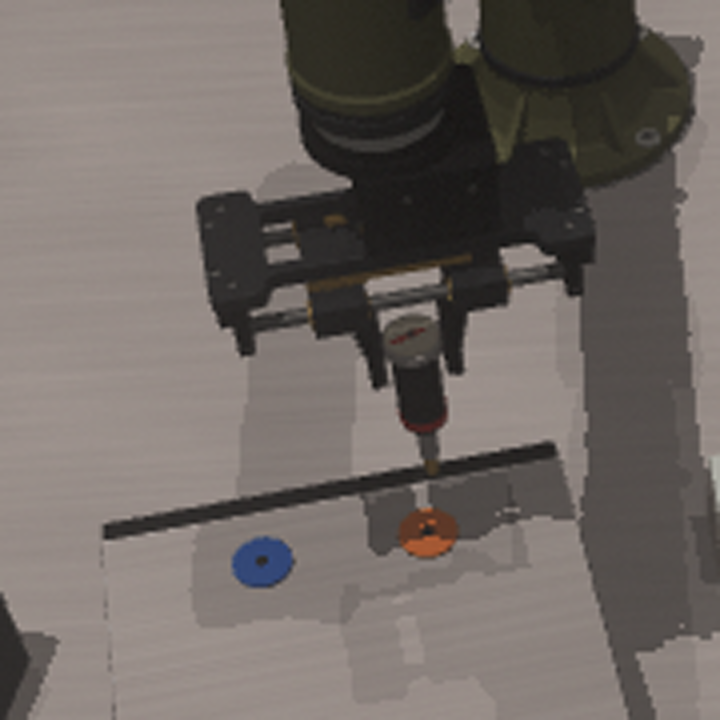

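View pics/t10.png

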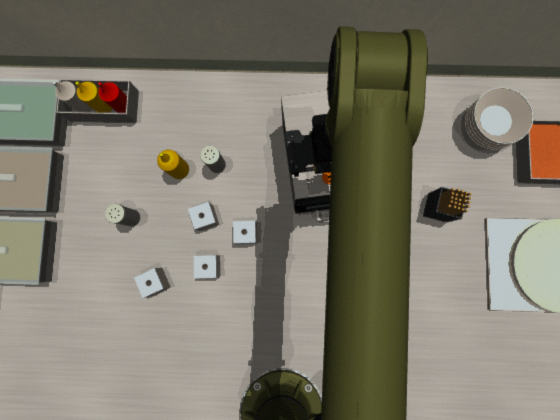

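```bash
python3 -c "
from h import *
f=lambda p,k,o:((p[0]+.5)/k+o[0]-.5,(p[1]+.5)/k+o[1]-.5)
w=ld('w10');s=ld('sc10')
for n,im,k,o,pt,po in (('w',w,2.9,(140,100),(389,313),(413,279)),('s',s,4,(130,90),(432,474),(428,530))):
  print(n,'orange',onz(im,*f(po,k,o),.203),'tip',onz(im,*f(pt,k,o),.259), 'pred tip px',proj(im,[.6157,-.0935,.259]),f(pt,k,o), 'dial',proj(im,[.6157,-.0935,.373]))
o1,d1=ray(w,*f((389,313),2.9,(140,100)));o2,d2=ray(s,*f((432,474),4,(130,90)))
A=np.array([d1,-d2]).T;x=np.linalg.lstsq(A,o2-o1,rcond=None)[0];print(o1+d1*x[0],o2+d2*x[1])
o1,d1=ray(w,*f((413,279),2.9,(140,100)));o2,d2=ray(s,*f((428,530),4,(130,90)))
A=np.array([d1,-d2]).T;x=np.linalg.lstsq(A,o2-o1,rcond=None)[0];print(o1+d1*x[0],o2+d2*x[1])
crop(w,250,190,300,240,12,'c19');crop(s,220,190,260,240,12,'c20')
"
```

```text
w orange [ 0.61452215 -0.10092947  0.203     ] tip [ 0.61593699 -0.09275747  0.259     ] pred tip px (np.float64(274.6620634979132), np.float64(208.02625212821445)) (273.8103448275862, 207.6034482758621) dial (np.float64(273.9165592442028), np.float64(269.47196975614276))
s orange [ 0.61795067 -0.09989973  0.203     ] tip [ 0.62060462 -0.09248568  0.259     ] pred tip px (np.float64(237.17316705801778), np.float64(206.48244477943695)) (237.625, 208.125) dial (np.float64(232.2744782554446), np.float64(172.78725804136212))
[ 0.61372343 -0.093075    0.25046783] [ 0.6137371  -0.09322563  0.25046989]
[ 0.61314279 -0.10129042  0.19664882] [ 0.61309361 -0.10047096  0.19661293]
```

View pics/c19.png

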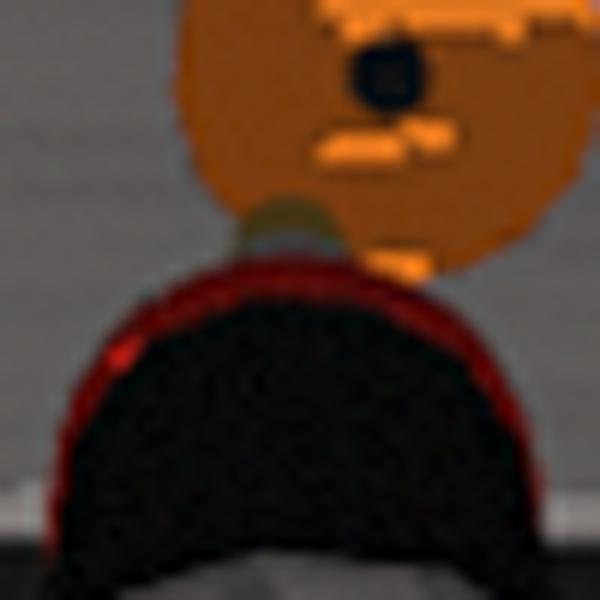

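View pics/c20.png

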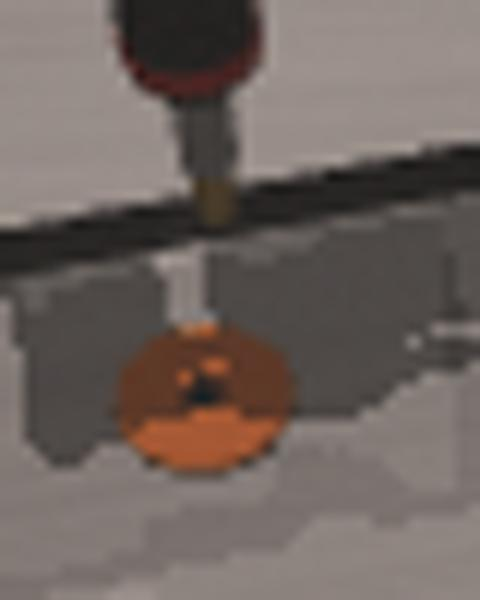

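Call:
{"name": "play_rows", "arguments": {
  "series": [10,0,0.0077,0.01,0,0,0,10,0,0.0077,0.025,0,0,0,10,0,0.0077,0.038,0,0,0,10,0,0.0077,0.046,0,0,0,10,0,0.0077,0.046,0,0,0,10,0,0.0077,0.046,0,0,0,10,0,0.0077,0.046,0,0,0]
}}

```text
time: 12.07
position: [0.6173, -0.1033, 0.3048]
tool_rot: [3.131, 0.254, 0.002]
ft_force: [-0.2, 0.1, -2.4]
grip_width: 0.367
```

```bash
python3 -c "
from h import *
to([.616,-.10,.288],9.3)
w=snap('wrist','w11');s=snap('scene','sc11')
to([.616,-.10,.288],9.3)
crop(w,240,180,310,240,11,'c19');crop(s,210,170,270,235,9,'c20')
"
```

```text
t 12.07 pos [ 0.6173 -0.1033  0.3048] yaw [0.987 0.161 0.001] F [-0.2  0.1 -2.4] g 0.367
shift [-0.0008 -0.0035  0.0168] turn [ 0.03 -0.07 -0.02]
t 12.17 pos [ 0.6174 -0.1033  0.3051] yaw [0.987 0.161 0.002] F [ 0.5  0.  -1.5] g 0.364
shift [-0.0009 -0.0035  0.0171] turn [ 0.04 -0.1  -0.02]
```

View pics/c19.png

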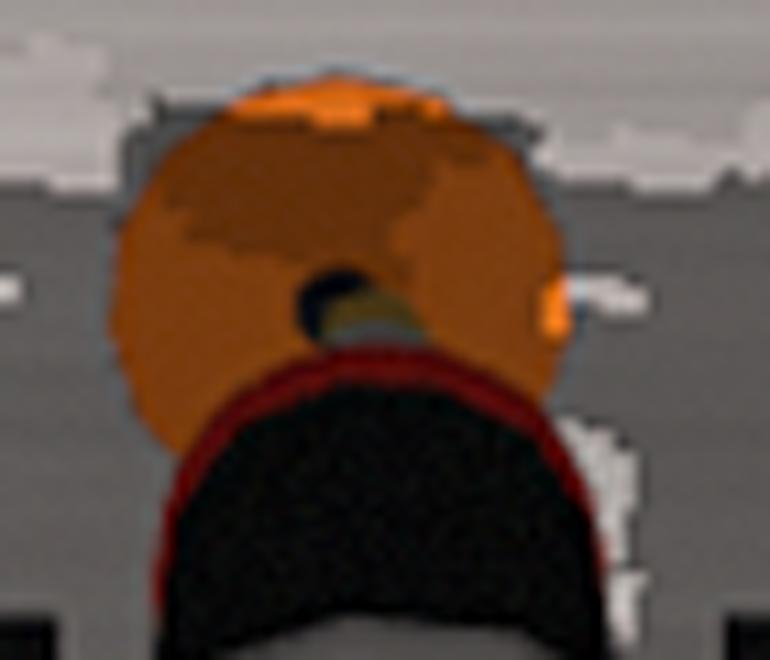

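View pics/c20.png

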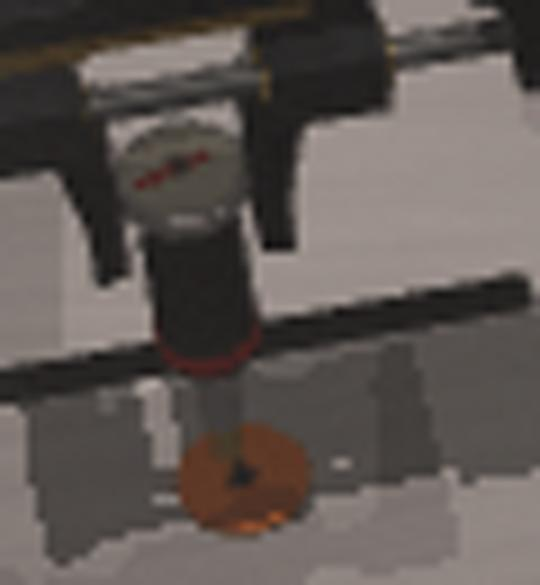

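```bash
python3 -c "
from h import *
for n,k,o,po in (('w11',11,(240,180),(342,303)),('sc11',9,(210,170),(240,471))):
  im=ld(n);u=((po[0]+.5)/k+o[0]-.5,(po[1]+.5)/k+o[1]-.5);O=onz(im,*u,.203);print(n,'orange',O)
  for dx,dy in ((0,0),(.002,-.003),(.0,-.003)):
    r=[]
    for a in np.linspace(0,2*np.pi,9)[:-1]:
      q=proj(im,O+[dx+.004*np.cos(a),dy+.004*np.sin(a),.011]);r.append([(q[0]+.5-o[0])*k,(q[1]+.5-o[1])*k])
    r=np.array(r);print(dx,dy,'u',r[:,0].min(),r[:,0].max(),'v',r[:,1].min(),r[:,1].max())
"
```

```text
w11 orange [ 0.61500366 -0.10090245  0.203     ]
0 0 u 287.2803954883907 393.76026131345924 v 289.0860643953928 391.83740706876404
0.002 -0.003 u 331.47545879466315 438.0503612453318 v 269.51770411071686 372.55645931592915
0.0 -0.003 u 327.2405949014406 433.6237421624952 v 295.4207716241947 398.07894397146526
sc11 orange [ 0.617174   -0.10085421  0.203     ]
0 0 u 221.35778374280605 251.88639320528586 v 434.1713099063097 458.39922908360234
0.002 -0.003 u 209.89327657351834 240.45855836321647 v 440.90734852838796 465.19167540637557
0.0 -0.003 u 209.90677242380627 240.4394293289991 v 434.8685991495415 459.10111127759114
```

Call:
{"name": "play_rows", "arguments": {
  "series": [10,0,-0.0024,0,0,0,0,10,0,-0.0024,0,0,0,0,10,0,-0.0024,0.004,0,0,0,10,0,-0.0024,0.007,0,0,0,10,0,-0.0024,0.007,0,0,0,10,0,-0.0024,0.007,0,0,0]
}}

```text
time: 12.67
position: [0.6163, -0.101, 0.2965]
tool_rot: [-3.131, -0.254, 0.001]
ft_force: [-0.4, -0.1, -1.4]
grip_width: 0.368
```

```bash
python3 -c "
from h import *
F=[]
w=snap('wrist','w12');F.append(get_state()['ft_force']);s=snap('scene','sc12');F.append(get_state()['ft_force'])
print(np.round(F,1))
to([.616,-.10,.288],9.3)
crop(w,240,180,310,240,11,'c19');crop(s,210,170,270,235,9,'c20')
"
```

```text
[[-1.4 -0.6 -0.6]
 [ 0.1 -0.4 -0.7]]
t 12.77 pos [ 0.6166 -0.101   0.297 ] yaw [ 0.987  0.161 -0.   ] F [ 0.1 -0.4 -0.7] g 0.372
shift [-0.0004 -0.0011  0.009 ] turn [ 0.    0.   -0.03]
```

View pics/c19.png

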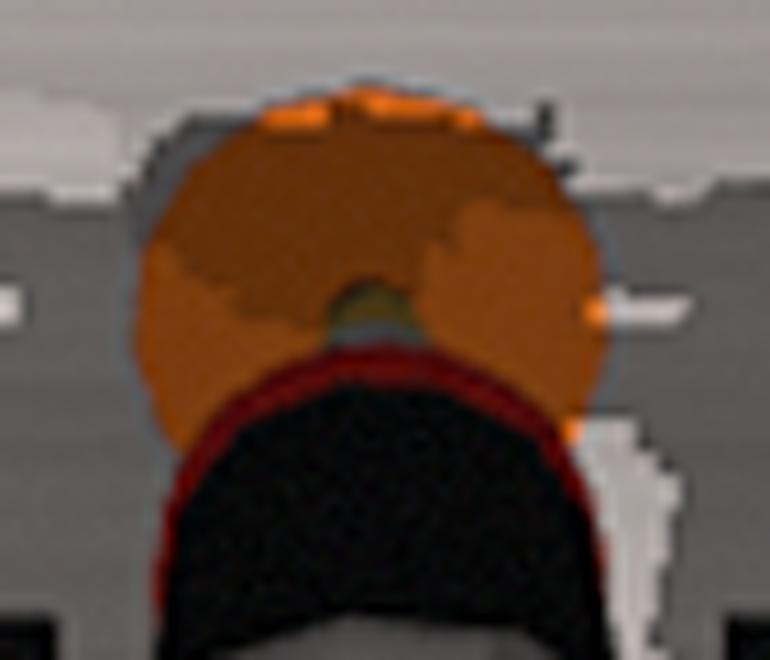

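View pics/c20.png

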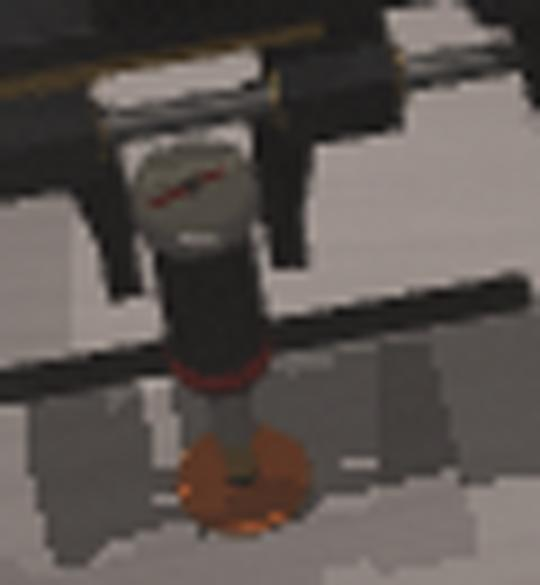

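Call:
{"name": "play_rows", "arguments": {
  "series": [10,0.0005,0,0.002,0,0,0,10,0.0005,0,0.004,0,0,0,10,0.0005,0,0.006,0,0,0,10,0.0005,0,0.008,0,0,0,10,0.0005,0,0.008,0,0,0,10,0.0005,0,0.008,0,0,0,10,0.0005,0,0.008,0,0,0]
}}

```text
time: 13.35
position: [0.6172, -0.1008, 0.2895]
tool_rot: [3.131, 0.254, 0.001]
ft_force: [0.3, -0.6, 1.7]
grip_width: 0.368
```

```bash
python3 -c "
from h import *
F=[]
w=snap('wrist','w13');F.append(get_state()['ft_force']);s=snap('scene','sc13');F.append(get_state()['ft_force'])
print(np.round(F,1))
to([.616,-.10,.288],9.3)
crop(w,240,180,310,240,11,'c19');crop(s,210,170,270,235,9,'c20')
"
```

```text
[[-0.1  1.2  1.7]
 [ 0.9  0.2  1.8]]
t 13.45 pos [ 0.6172 -0.1008  0.2894] yaw [0.987 0.161 0.001] F [0.9 0.2 1.8] g 0.37
shift [-0.0011 -0.001   0.0014] turn [ 0.01 -0.03 -0.02]
```

View pics/c19.png

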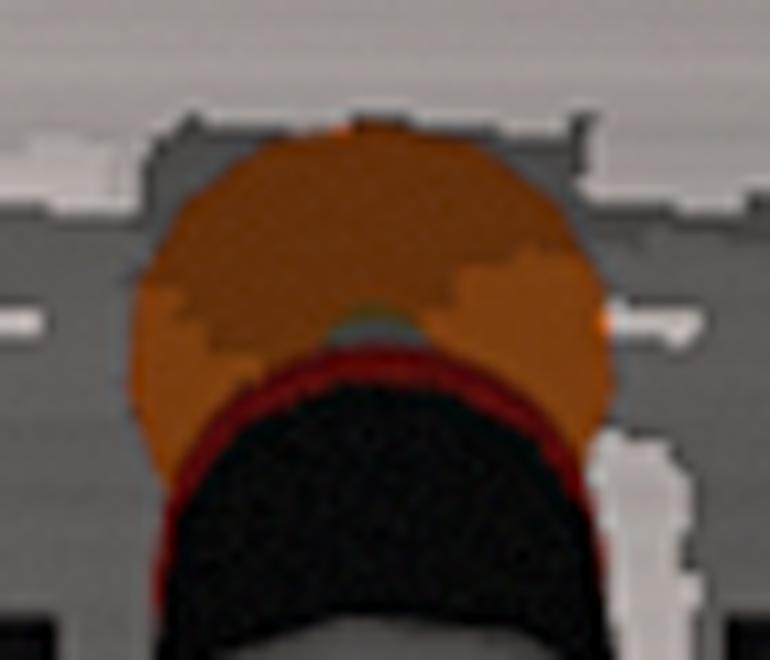

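View pics/c20.png

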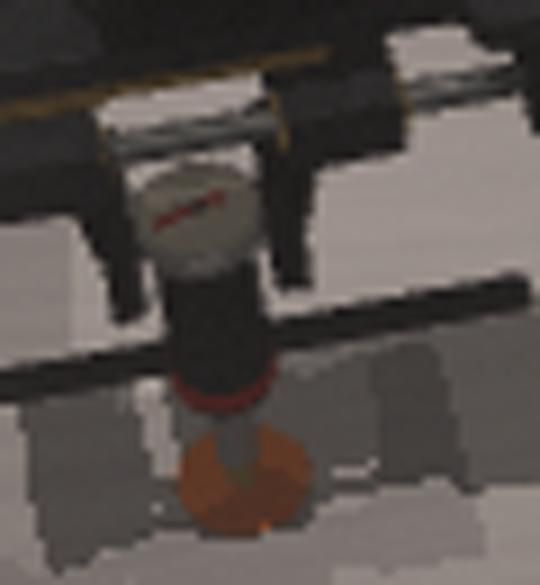

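Call:
{"name": "play_rows", "arguments": {
  "series": [10,0,0,0.001,0,0,0,10,0,0,0.0017,0,0,0,10,0,0,0.0017,0,0,0,10,0,0,0.0017,0,0,0,10,0,0,0.0017,0,0,0,10,0,0,0.0017,0,0,0,10,0,0,0.0017,0,0,0]
}}

```text
time: 14.03
position: [0.6171, -0.1008, 0.2874]
tool_rot: [3.131, 0.254, 0.0]
ft_force: [-0.1, -0.1, 2.2]
grip_width: 0.365
```

```bash
python3 -c "
from h import *
F=[]
w=snap('wrist','w14');F.append(get_state()['ft_force']);s=snap('scene','sc14');F.append(get_state()['ft_force'])
for _ in range(4): get_image('wrist');F.append(get_state()['ft_force'])
print(np.round(F,1),np.mean(F,0))
to([.616,-.10,.288],9.3)
crop(w,240,180,310,240,11,'c19');crop(s,130,130,310,280,4,'c20')
"
```

```text
[[-0.5 -0.5  2.5]
 [-0.3  0.3  2.7]
 [ 0.1  0.1  1.5]
 [ 0.1  0.4  2.2]
 [ 0.5 -0.   2.4]
 [ 0.3  0.7  3. ]] [0.03615408 0.15352168 2.37269061]
t 14.33 pos [ 0.6171 -0.1009  0.2874] yaw [0.987 0.161 0.   ] F [0.3 0.7 3. ] g 0.366
shift [-0.0009 -0.0011 -0.0006] turn [ 0.01 -0.   -0.03]
```

View pics/c19.png

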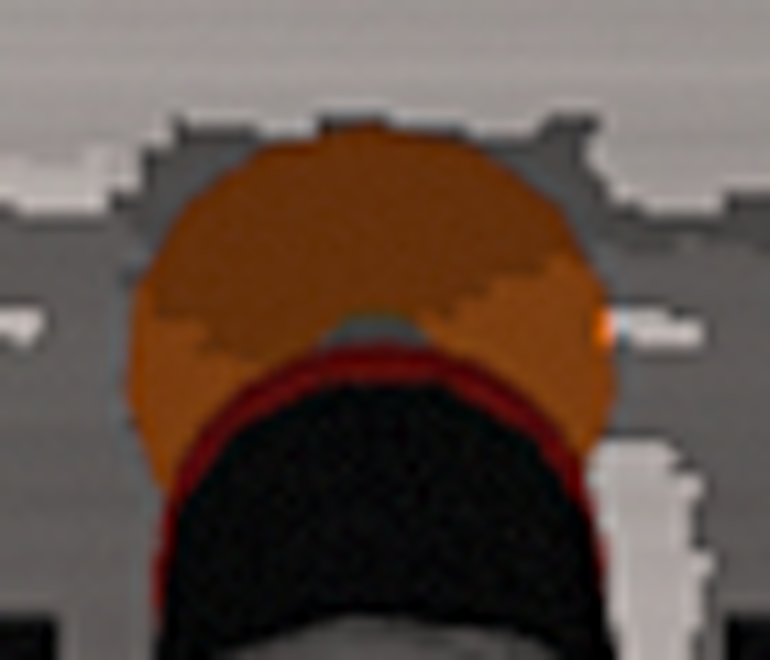

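View pics/c20.png

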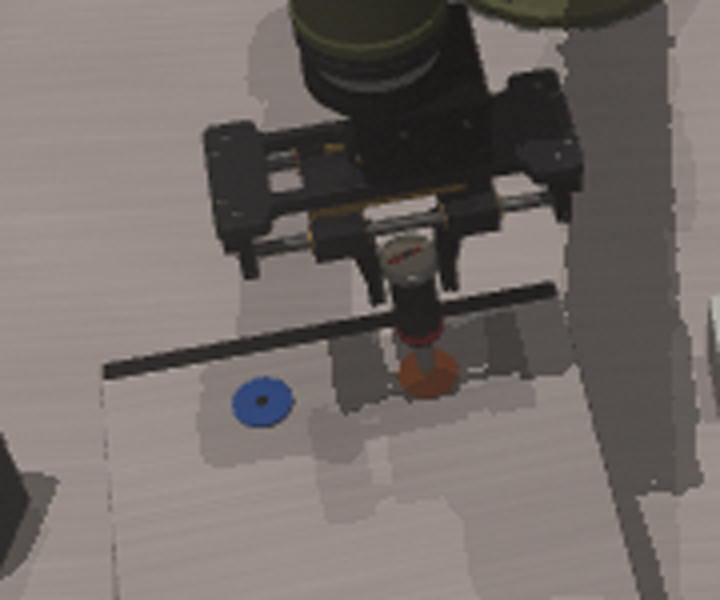

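Call:
{"name": "play_rows", "arguments": {
  "series": [10,0,0,-0.0005,0,0,0,10,0,0,-0.0005,0,0,0,10,0,0,-0.0005,0,0,0,10,0,0,-0.0005,0,0,0]
}}

```text
time: 14.67
position: [0.617, -0.1009, 0.2878]
tool_rot: [3.131, 0.254, -0.0]
ft_force: [-0.2, -0.2, 2.3]
grip_width: 0.361
```

```bash
python3 -c "
from h import *
F=[]
for _ in range(12): get_image('wrist');F.append(get_state()['ft_force'])
print(np.mean(F,0))
to([.616,-.10,.288],9.3)
s=snap('scene','sc15')
print(close_job())
"
```

```text
[-0.14287749  0.06983175  1.88955145]
t 15.27 pos [ 0.6171 -0.1009  0.2879] yaw [0.987 0.161 0.   ] F [-0.5  0.1  2.3] g 0.367
shift [-0.0009 -0.001  -0.0001] turn [ 0.   -0.   -0.03]
the job is handed in; nothing more can be done
None
```

View pics/sc15.png

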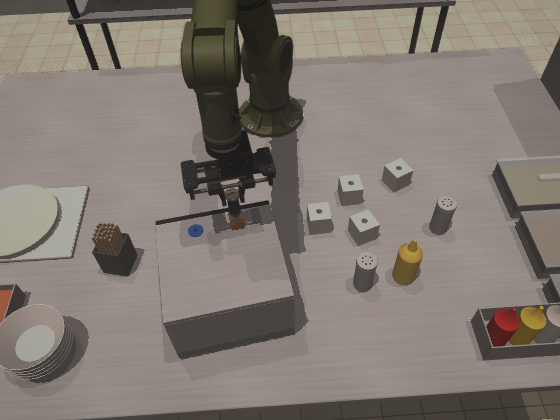

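I pushed the door shut, took the thermometer from the farthest white stand, and handed the job in at 15.3 s of the 53 s. The arm was still holding it upright on the orange disc.

- **Door:** I pushed it against its stop, which read about 26 N. After I backed off, the pictures showed it closed and parallel to the front, and it stayed that way. The door angle itself can't be read.
- **Placing:** In the last wrist picture the tip is within about 1 mm of the middle of the disc. Uprightness was only judged in the pictures and from the tip's position against the tool, and I put the lean at about a degree at most.
- **Tip pressure:** The net force averaged about 1.9 N upward. Adding the thermometer's weight, that is about 3.2 N on the tip, or roughly 5.4 mm pushed in. The tool height (z 0.288) says about 6 mm, so the two differ by about half a millimetre.
- **Left alone:** The shakers, bottle and can stand where they did at the start in the last scene picture.

**What differed:**
- **Grip:** The first try, low on the handle, stopped on the wider dial head. I raised the fingers 25 mm and gripped the dial head itself with 45 N. It held through the lift and the press with no change in opening.
- **Cameras:** The scene camera put points 3–5 mm further forward than the others, so I lined the tip up against the disc within each picture.

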